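# Slide a test cartridge along its rail into the reader's corner pocket

## Robot

A 7-joint arm with a two-finger parallel gripper is mounted at the origin on the work surface. World frame = base frame: x ahead of the robot, y to its left, z up, the work surface at z = 0. Lengths are in m, angles in rad, forces in N, time in s.
With the tool pointing down it reaches from about 0.35 to 0.775 m from the base axis. Payload 3.1 kg.
Tool frame: the origin (TCP) lies at the very end of the fingers, on their centre line; the grasp point (between the pads) lies 19 mm behind it; z points along the fingers, y is the line along which they close (so a half turn about z gives the same grasp; the last joint's range is limited). The gripper opens to 85 mm and grips with 20 to 120 N. Pads are 22 mm wide; open, the fingers measure 114 mm over their backs; the gripper's body (76 mm by 85 mm) begins 54 mm behind the grasp point. The pads swing forward as they close: fully open they stand 13 mm farther back than shut.
Start: joints at [-1.362, 0.311, 0.014, 1.512, -0.004, 1.319, -0.027], TCP at [0.136, 0.533, 0.231] pointing down, gripper open.
Joint ranges: [-2.7, 2.7], [-0.3, 1.91], [-1.27, 1.3], [0.12, 2.57], [-1.44, 4.58], [0.2, 2.03], [-3.05, 3.05]. Speed limits (rad/s): [2.79, 2.79, 3.14, 3.14, 3.14, 3.14, 3.14].

## Interface

Orientations are given as a unit quaternion [x, y, z, w].
In Python, from workcell import robot, eyes gives the robot as it stands.
- The arm moves only by the shell command python3 -m inch 'ROWS' [FORCE]. ROWS is JSON, one flat list of numbers, 5 for each row, row after row: the opening, from -1 (shut) to 1 (fully open), then the shift along the tool's x, y, z in units of 0.02 m (1.0 is 0.02 m), then the turn about the tool's z in units of 0.08 rad (1.0 is 0.08 rad). A call has 1 to 20 rows; each row shifts and turns the commanded pose from where the row before left it, along the tool's axes as they then stand; what a row does not reach is not made up. A row lasts 1/8 s, in which the tool goes at most 62.5 mm and 10.7 degrees, less where a joint would pass 70% of its speed; a pose out of reach is approached as far as the arm can. A call with a number of a shift or a turn outside -1 to 1 is refused whole. A call with a gripper value outside its range is refused whole. The fingers move at their own pace and stop on an object; FORCE is the grip in N (left out, the last holds). Time passes only in rows, so rows that do not move let the fingers close. It gives the time, the measured TCP pose, the force, the opening and the grip force at its end, in the units of the state.
- robot.get_obs(): the state, without advancing time (a new reading comes with each control period).
- eyes.get_image(name): name is "scene" or "top" or "wrist"; returns a dict with "img" (480x640x3 uint8, red, green, blue), "depth" (480x640 float32, m along the optical axis (not along the pixel's ray), 0 where there is no reading), "fovy" (degrees; the focal length in pixels is half the picture's height over the tangent of half this angle, whatever the lens; pixels are square), "cx", "cy" (the principal point, pixels), "position" and "orientation" of the camera in the world. Camera axes: x right, y down, z forward; pixel columns grow to the right and rows downward; lengths in m; the calibration is good to about 2 mm. A picture is of the moment at which its call begins.
- robot.hand_in(): hands the job in; it is judged then, once.
The state is a dict: "time": time; "joint_pos": joint angles; "dq": joint speeds; "joint_torque": joint torques, N m; "position": TCP position; "ee_rot": TCP orientation; "ft_force": force on the tool from outside, world axes, zero at the start; "wrist_torque": the same for the moment, N m; "width": opening from 0.0 (shut) to 1.0 (fully open); "gripper_force": force on a finger pad.
Only numpy, scipy, OpenCV 4.12 (cv2) and the standard library are available. Lean on these libraries where they do the work, as an engineer would, in place of code of your own. Each camera call takes 0.05 s, during which the arm holds its last target. There are 200 camera calls.

## Task

The sample is already in the open well of the test cartridge lying loose on the reader's plate, so do not grip, lift or tip it: with a fingertip press it flat against the rail while it is still clear of the pocket, then slide it along the rail into the corner pocket until it is fully home against the end stop. Then press the round start key on the reader's housing all the way down and let it go. Leave the tube rack, the dropper bottle, the tube in its stand and the steel tray where they are.

Things in the scene. Friction and masses are not known exactly. Their poses are not given: they have to be found in the camera images.
- reader: Bench-top cartridge reader, fixed, 170 mm (its x) by 340 mm (its y). Origin: centre of its footprint on the counter; x from its front edge to the rail at the rear, y along the rail towards pocket and housing, z up. Level aluminium reading plate 26 mm above the counter, x -75..75, y -162..88 mm. Housing at y 96..168 mm, 50 mm high (its sloping display, rear half only, to 63 mm).
- rail_mid (a point): Middle of the foot of the rail's face towards the plate (reader x = 60, y = -40 mm, plate height); axes as the reader's. The rail is a straight steel bar along y, 6 mm high, 10 mm thick, from y = -162 to 83 mm of the reader; it forms the rear side of the pocket too.
- pocket_seat (a point): Point on the plate where the centre of the cartridge's underside lies when fully home, touching rail and end stop: reader x = 44, y = 37, z = 26 mm; axes as the reader's. The pocket is 35 mm wide, open above and at its -y end, closed at the +y end by the end stop (steel bar along x, 6 mm high, face at reader y = 75 mm), at the rear by the rail, in front by the lip.
- lip_end (a point): Open end of the pocket's front lip, at the foot of its inner face: reader x = 25, y = 20 mm, plate height; axes as the reader's. The lip is a steel bar along y, 6 mm high, 8 mm thick, from here to the end stop. A flared bar of 20 mm leads off this end towards the front and away from the stop, to about x = 10, y = 4 mm.
- cartridge: White block 32 mm (its x) by 76 mm (its y) by 10 mm thick, some 30 g, loose and flat on the plate. Origin: centre of its underside; z up; y to its nose, a 25 mm wide tab, 6 mm long, that enters first (it starts towards the pocket within 30 degrees). Flat top, 4 mm above rail and lip. Slides at a friction of about 0.2; a fingertip pressed on top with a few N grips better and carries it along.
- key_top (a point): Centre of the top of the round grey start key, 24 mm across, on the flat front part of the housing, 9 mm above its bezel and 61 mm above the counter when up. It is pressed straight down.
- start_key (a joint): Travel of the start key in m: 0 up, 0.005 fully down (about 4 N); springs back by itself.
- tube_rack: Aluminium tube rack with capped tubes, 245 x 105 mm, 110 mm high, beyond the end of the reader that is away from the housing. Leave alone. Origin: centre of its underside.
- dropper_bottle: White dropper bottle, 30 mm across, 66 mm high, standing in front of the reader. Leave alone. Origin: centre of its underside.
- tube_stand: Grey block 45 x 45 x 30 mm with one capped tube upright in it, 103 mm high in all, standing in front of the reader. Leave alone. Origin: centre of its underside.
- tray: Steel tray 160 x 100 x 22 mm with two spent cartridges in it, on the counter beyond the reader's housing. Leave alone. Origin: centre of its underside.
Mind the look-alikes: they are no part of the job. Several things have the shape of the cartridge; the one meant has the colours described above.

How it is judged:
On the way, in this order (a step that is already met when the one before it is completed fails the run):
1. the cartridge lies flat against the rail, its nose still short of the pocket (x of cartridge in the frame of pocket_seat above -0.0025 m and y of cartridge in the frame of pocket_seat below -0.052 m and angle between the y axis of cartridge and the y axis of pocket_seat, either way round below 0.07 rad), for 0.1 s.
2. the cartridge is fully home in the corner pocket (x of cartridge in the frame of pocket_seat above -0.0025 m and y of cartridge in the frame of pocket_seat above -0.0025 m and z of cartridge in the frame of pocket_seat below 0.003 m and angle between the y axis of cartridge and the y axis of pocket_seat, either way round below 0.05 rad and angle between cartridge's own z axis and vertical below 0.05 rad), for 0.2 s.
3. the start key is pressed all the way down (value of joint start_key above 0.004 m), for 0.05 s.
At the end, for the whole second after the job is handed in: The cartridge lies flat on the plate in the corner pocket, within 2.5 mm of the rail and of the end stop and parallel to the rail within 3 degrees, at rest; the start key has been pressed and is up again (all of step 2 and value of joint start_key below 0.001 m and linear speed of cartridge below 0.01 m/s); the robot touches nothing.
It fails at once if the cartridge is lifted more than 4 mm off the plate, or drops off it (z of cartridge in the frame of pocket_seat above 0.004 m or z of cartridge in the frame of pocket_seat below -0.004 m).
It fails at once if the cartridge is tipped by more than 9 degrees (angle between cartridge's own z axis and vertical above 0.16 rad).
It fails at once if the tube rack, dropper bottle, tube stand or steel tray is moved by more than 10 mm or tipped (distance of any of tube_rack, dropper_bottle, tube_stand, tray from where it was at the start of the episode above 0.01 m or angle between any of tube_rack, dropper_bottle, tube_stand, tray's own z axis and vertical above 0.2 rad).
It also fails if it takes over 43 s, if anything falls off the work surface, if the arm or the gripper's body presses on something with over 40 N, if the wrist force passes 120 N, or if a joint passes its speed limit or range.

## Working session

There is one attempt and no reset: what is moved stays moved. The work goes in short steps, Python scripts to look and compute and a shell command to move; the robot and the scene stay as the last step left them, time stands still between calls to the robot, and variables do not carry over. Pictures are saved under pics/ and viewed, at most 11 in all, crops included, and the job is handed in when it is done.

```bash
mkdir -p pics; ls; cat > h.py <<'E'
from workcell import robot, eyes
import numpy as np, cv2
from scipy.spatial.transform import Rotation as R
def grab(n,f=None):
    d=eyes.get_image(n)
    if f: cv2.imwrite('pics/'+f,d['img'][:,:,::-1])
    return d
def foc(d): return 240/np.tan(np.radians(d['fovy'])/2)
def ray(d,u,v,z):
    f=foc(d); r=R.from_quat(d['orientation']).apply([(u-d['cx'])/f,(v-d['cy'])/f,1]); p=np.array(d['position'])
    return p+r*(z-p[2])/r[2]
def cloud(d):
    f=foc(d); v,u=np.mgrid[:480,:640]; z=d['depth']
    P=np.stack([(u-d['cx'])/f*z,(v-d['cy'])/f*z,z],-1)
    return R.from_quat(d['orientation']).apply(P.reshape(-1,3)).reshape(480,640,3)+d['position']
E
python3 - <<'E'
from h import *
o=robot.get_obs(); print(o)
for n in ('scene','top'):
    d=grab(n,n+'0.png'); print(n,d['position'],d['orientation'],d['fovy'],d['cx'],d['cy'])
E
```

```text
pics
{'time': 0.0, 'joint_pos': array([-1.36171664,  0.31176574,  0.01398784,  1.51302306, -0.0044141 ,
        1.31920986, -0.02719011]), 'dq': array([ 3.08131457e-04, -5.02570853e-05, -5.32019415e-04,  4.14856213e-04,
        1.31019929e-04,  1.60073740e-03,  5.61751108e-04]), 'joint_torque': array([ 5.50503864e-04, -3.79918420e+01,  1.46523938e-01, -2.30586505e+01,
        1.24574866e-02,  1.38687188e-02, -4.31308450e-06]), 'position': array([0.13629057, 0.53210414, 0.2302128 ]), 'ee_rot': array([ 1.25018157e-01,  9.92153743e-01, -1.18269019e-03, -1.07425493e-04]), 'ft_force': array([-0.3466836 ,  0.10215739,  0.1251976 ]), 'wrist_torque': array([0.02776077, 0.00321422, 0.049833  ]), 'gripper_force': 0.0, 'width': 0.9982992636615384}
scene [0.90671114 0.67655221 0.56490962] [ 0.21399582  0.85953614 -0.45165742 -0.10681285] 53.08201757485446 317.8899451656277 234.95730699480347
top [0.5181359  0.0217405  0.91951624] [ 0.71265678 -0.70014391  0.0293503  -0.03251738] 53.19250937258528 316.0607114198432 248.40565442481096
```

View pics/top0.png

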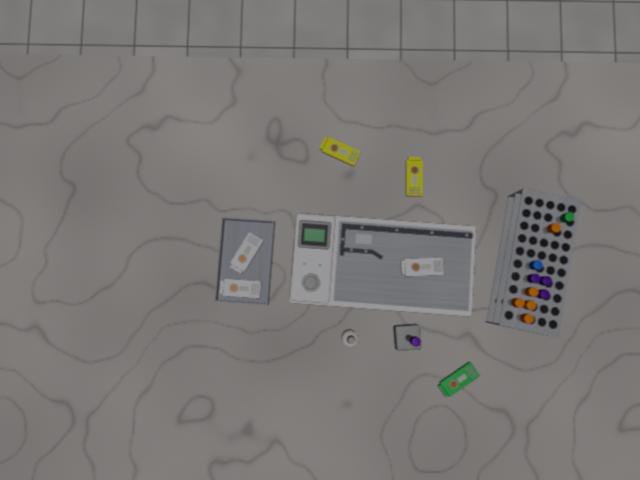

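View pics/scene0.png

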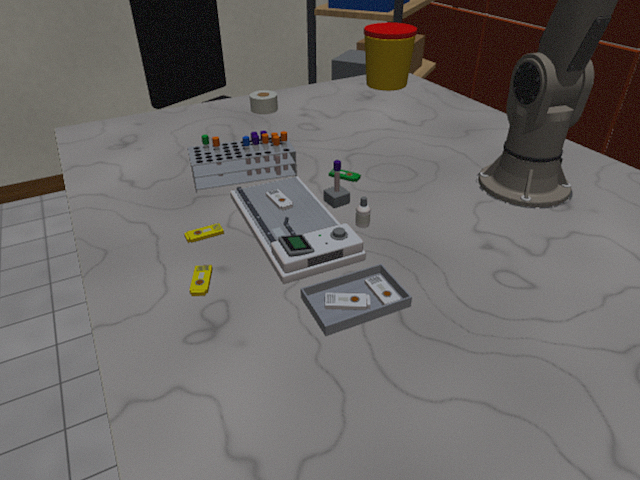

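Top view: reader at about (293–475, 214–314), with the housing on the left (+y), the key at (311,283), the white cartridge at (423,267), the rail at the top and the pocket at about (360,240). Bottle at (350,339), tube stand at (408,338).

```bash
python3 - <<'E'
from h import *
d=grab('top'); im=d['img']; P=cloud(d)
cv2.imwrite('pics/crop.png',cv2.resize(im[205:325,280:490,::-1],None,fx=3.8,fy=3.8,interpolation=cv2.INTER_CUBIC))
hsv=cv2.cvtColor(im,cv2.COLOR_RGB2HSV)
# rail: dark pixels along top
g=im.max(2)
for (x0,x1,y0,y1,nm,z) in ((338,475,218,245,'rail',.032),):
    m=np.zeros((480,640),np.uint8); m[y0:y1,x0:x1]=(g[y0:y1,x0:x1]<75)
    c=max(cv2.findContours(m,0,1)[0],key=cv2.contourArea); print(nm,cv2.minAreaRect(c),cv2.boundingRect(c))
# lower edge of rail per column
E0=[]
for u in range(385,468,4):
    col=g[222:246,u].astype(float); v=222+np.argmax(np.diff(col)[:]) +.5
    E0.append(ray(d,u,v,.030)[:2])
E0=np.array(E0); k=np.polyfit(E0[:,1],E0[:,0],1); print('rail face x = %.4f*y+%.4f'%tuple(k), np.std(E0[:,0]-np.polyval(k,E0[:,1])))
# cartridge
m=np.zeros((480,640),np.uint8); m[252:282,392:452]=(im[252:282,392:452].min(2)>150)
c=max(cv2.findContours(m,0,1)[0],key=cv2.contourArea); r=cv2.minAreaRect(c); b=cv2.boxPoints(r)
B=np.array([ray(d,*p,.036)[:2] for p in b]); print('cart',r,B,B.mean(0))
print('levels',g[262,430:470:4],P[300,400],P[267,423],P[283,311],P[232,360])
# reader outline
m=(P[...,2]>.015)&(P[...,2]<.08); 
m=m.astype(np.uint8); m[:, :283]=0; m[:,483:]=0; m[:208]=0; m[320:]=0
c=max(cv2.findContours(m,0,1)[0],key=cv2.contourArea); r=cv2.minAreaRect(c); print('reader',r,ray(d,*r[0],.026)[:2])
E
```

```text
rail ((432.0074157714844, 232.4005584716797), (68.482666015625, 4.437537670135498), 4.289153099060059) (398, 228, 69, 10)
rail face x = 0.0575*y+0.6354 0.0005351426661287297
cart ((419.3156433105469, 266.62786865234375), (14.507370948791504, 28.063440322875977), 87.27368927001953) [[ 0.57693856 -0.13798075]
 [ 0.58031775 -0.18965496]
 [ 0.55361551 -0.19083175]
 [ 0.55024599 -0.13929416]] [ 0.56527945 -0.16444041]
levels [154 133 131 138 118 118 118 119 119 120] [ 0.50326177 -0.131121    0.02377526] [ 0.56457286 -0.17071321  0.03833001] [0.53118093 0.03414288 0.06461262] [ 0.62893111 -0.05548919  0.02527381]
reader ((383.679443359375, 264.1676330566406), (182.844482421875, 90.57856750488281), 4.398705005645752) [ 0.5692115  -0.10015926]
```

View pics/crop.png

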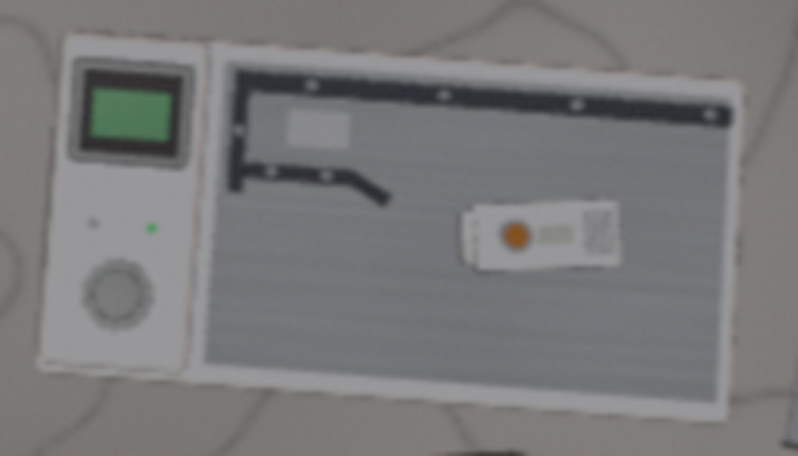

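```bash
python3 -m inch '[-1,-0.5,-0.9,0,-0.96,-1,-0.5,-0.9,0,-0.96,-1,-0.5,-0.9,0,-0.96,-1,-0.5,-0.9,0,-0.96,-1,-0.5,-1,0,0,-1,-0.5,-1,0,0,-1,-0.5,-1,0,0,-1,-0.5,-1,0,0,-1,-0.5,-1,0,0,-1,-0.5,-1,0,0,-1,-0.5,-1,0,0,-1,-0.5,-1,0,0,-1,-0.5,-1,0,0,-1,-0.5,-1,0,0,-1,-0.5,-1,0,0,-1,-0.5,-1,0,0,-1,-0.5,-1,0,0,-1,-0.5,-1,0,0,-1,-0.5,-1,0,0,-1,-0.5,-1,0,0]' 20
python3 - <<'E'
from h import *
import glob
im=cv2.imread('pics/top0.png')
d=grab('top')
def c(a,b,z): return ray(d,280+a/3.8,205+b/3.8,z)[:2]
ex=np.array([1,-.0575]);ex/=np.hypot(*ex);ey=np.array([-ex[1],ex[0]])
for n,a,b,z in (('stop',249,125,.032),('key',118,294,.061),('noseL',470,222,.036),('cL',478,205,.036),('tL',617,202,.036),('tR',620,263,.036),('cR',478,268,.036),('noseTip',463,236,.036),('lipEnd',352,182,.032),('corner FR',726,420,.026),('corner RR',742,84,.026)):
    p=c(a,b,z); print(n,p.round(4),'along ex,ey',(p@ex).round(4),(p@ey).round(4))
E
```

```text
time: 2.65
position: [0.3442, 0.1447, 0.2312]
ee_rot: [-0.027, 1.0, 0.0, -0.0]
ft_force: [0.1, 0.5, 0.0]
width: -0.003
gripper_force: 0.0
stop [ 0.6166 -0.0281] along ex,ey 0.6172 0.0074
key [0.5324 0.0341] along ex,ey 0.5295 0.0646
noseL [ 0.5707 -0.1357] along ex,ey 0.5775 -0.1027
cL [ 0.579  -0.1395] along ex,ey 0.5861 -0.106
tL [ 0.5817 -0.207 ] along ex,ey 0.5926 -0.1732
tR [ 0.5521 -0.2083] along ex,ey 0.5631 -0.1762
cR [ 0.5484 -0.1396] along ex,ey 0.5555 -0.1078
noseTip [ 0.5638 -0.1323] along ex,ey 0.5705 -0.0997
lipEnd [ 0.5895 -0.0787] along ex,ey 0.593 -0.0448
corner FR [ 0.4771 -0.2619] along ex,ey 0.4914 -0.2341
corner RR [ 0.6419 -0.2715] along ex,ey 0.6564 -0.2342
```

```bash
python3 -m inch '[-1,-0.6,-1,0,0,-1,-0.6,-1,0,0,-1,-0.6,-1,0,0,-1,-0.6,-1,0,0,-1,-0.6,-1,0,0,-1,-0.6,-1,0,0,-1,-0.6,-1,0,0,-1,-0.6,-1,0,0,-1,-0.6,-1,0.5,0,-1,-0.6,-1,0.5,0,-1,-0.6,-1,0.5,0,-1,-0.6,-1,0.5,0,-1,-0.6,-1,0.5,0,-1,-0.6,-1,0.5,0,-1,-0.6,-1,0.5,0,-1,-0.6,-1,0.5,0,-1,-0.5,-0.85,0.5,0,-1,0,0,0,0,-1,0,0,0,0]' 20
python3 - <<'E'
from h import *
d=grab('wrist','w1.png'); print(d['position'],d['orientation'],d['fovy'])
E
```

```text
time: 5.08
position: [0.5646, -0.1781, 0.1413]
ee_rot: [-0.028, 1.0, 0.001, -0.0]
ft_force: [-0.6, 0.6, -0.2]
width: -0.0
gripper_force: 0.0
[ 0.4970659  -0.18251184  0.28365051] [0.68062903 0.71988435 0.09931975 0.09298507] 70.74006684330746
```

View pics/w1.png

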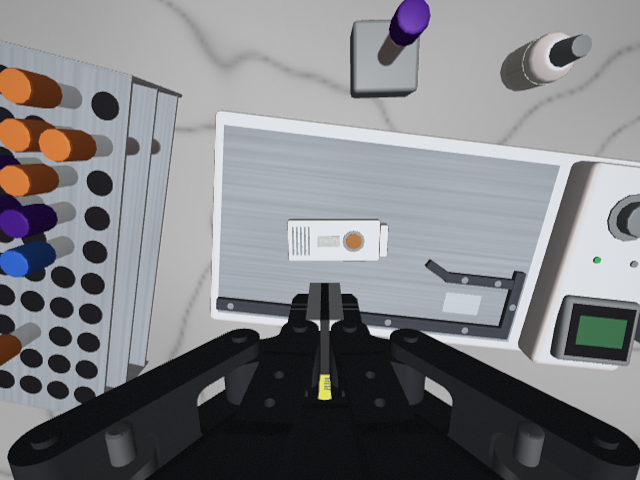

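Wrist view: the cartridge spans (288–386, 219–261), the rail runs from (222,303) to (505,333), the stop is at about (511,300), the lip end is at (447,276), and the key at (632,217) is partly cut off. I'll measure these.

```bash
python3 - <<'E'
from h import *
d=grab('wrist'); im=d['img']
ex=np.array([1,-.0575]);ex/=np.hypot(*ex);ey=np.array([-ex[1],ex[0]])
m=np.zeros((480,640),np.uint8); m[210:270,275:400]=im[210:270,275:400].min(2)>215
m=cv2.morphologyEx(m,3,np.ones((9,9)))
c=max(cv2.findContours(m,0,1)[0],key=cv2.contourArea); r=cv2.minAreaRect(c); print(r)
L=[('cart',*r[0],.036)]+[('b',*p,.036) for p in cv2.boxPoints(r)]+[('key',632,217,.061),('stop',510,300,.03),('lipend',448,277,.03),('rail',235,298,.032),('rail2',495,324,.032)]
for n,u,v,z in L:
    p=ray(d,u,v,z)[:2]; print(n,p.round(4),(p@ex).round(4),(p@ey).round(4))
E
```

```text
((337.5, 240.0), (38.0, 99.0), 90.0)
cart [ 0.5644 -0.1682] 0.5731 -0.1355
b [ 0.5517 -0.2062] 0.5627 -0.1742
b [ 0.5476 -0.1322] 0.5542 -0.1005
b [ 0.5774 -0.129 ] 0.5838 -0.0956
b [ 0.5817 -0.2053] 0.5925 -0.1716
key [0.5304 0.0268] 0.528 0.0572
stop [ 0.6089 -0.0232] 0.6092 0.0118
lipend [ 0.5917 -0.0771] 0.5952 -0.043
rail [ 0.6188 -0.2477] 0.632 -0.2118
rail2 [ 0.6303 -0.0324] 0.6311 0.0038
```

```bash
python3 -m inch '[-1,0,0,0.8,0,-1,0,0,0.8,0,-1,0,0,0.8,0,-1,0,0,0.8,0,-1,0,0,0.8,0,-1,0,0,0.6,0,-1,0,0,0.2,0,-1,0,0,0.1,0,-1,0,0,0.1,0,-1,0,0,0.1,0,-1,0,0,0,0]'
```

```text
time: 6.55
position: [0.5648, -0.1791, 0.0394]
ee_rot: [-0.028, 1.0, 0.0, 0.0]
ft_force: [0.3, 0.5, -1.3]
width: -0.001
gripper_force: 0.0
```

```bash
python3 -m inch '[-1,0,0,0.1,0,-1,0,0,0,0]';python3 -m inch '[-1,0,0,0.1,0,-1,0,0,0,0]'
```

```text
time: 6.8
position: [0.5647, -0.1791, 0.0372]
ee_rot: [-0.028, 1.0, 0.0, -0.0]
ft_force: [-1.0, -0.1, 0.0]
width: 0.0
gripper_force: 0.0
time: 7.05
position: [0.5654, -0.1794, 0.0362]
ee_rot: [-0.028, 1.0, -0.0, 0.001]
ft_force: [-0.8, 1.4, 5.1]
width: -0.002
gripper_force: 2.4
```

```bash
python3 -m inch '[-1,-0.2,0,0,0.26,-1,-0.2,0,0,0.26,-1,-0.2,0,0,0.26,-1,-0.2,0,0,0.26,-1,-0.2,0,0,0.26,-1,-0.2,0,0,0]'
python3 - <<'E'
from h import *
d=grab('wrist','w2.png')
E
```

```text
time: 7.8
position: [0.5894, -0.1796, 0.0362]
ee_rot: [0.024, 1.0, -0.0, 0.001]
ft_force: [-0.9, 0.9, 5.7]
width: -0.0
gripper_force: 2.8
```

View pics/w2.png

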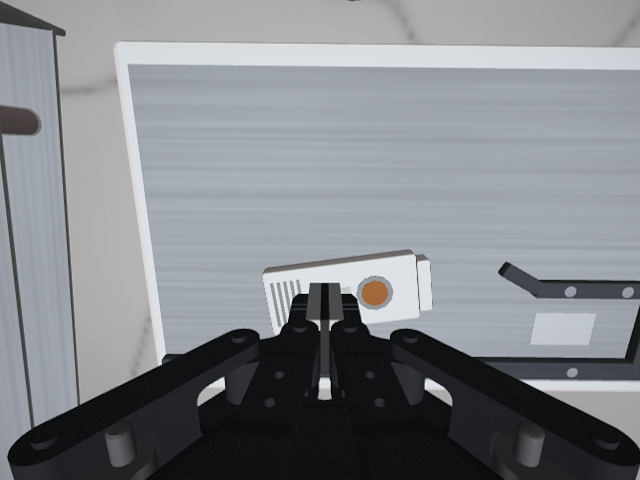

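The cartridge follows the tip, but the nose is still about 6° out. I'll keep sliding and let the rail square it.

```bash
python3 -m inch '[-1,-0.2,0,0,0,-1,-0.2,0,0,0,-1,-0.2,0,0,0,-1,-0.2,0,0,0,-1,-0.2,0,0,0,-1,-0.2,0,0,0,-1,0,0,0,0]'
python3 - <<'E'
from h import *
d=grab('wrist','w3.png')
E
```

```text
time: 8.72
position: [0.6131, -0.1808, 0.0362]
ee_rot: [0.024, 1.0, -0.0, 0.0]
ft_force: [-2.1, 0.3, 5.7]
width: -0.002
gripper_force: 2.9
```

View pics/w3.png

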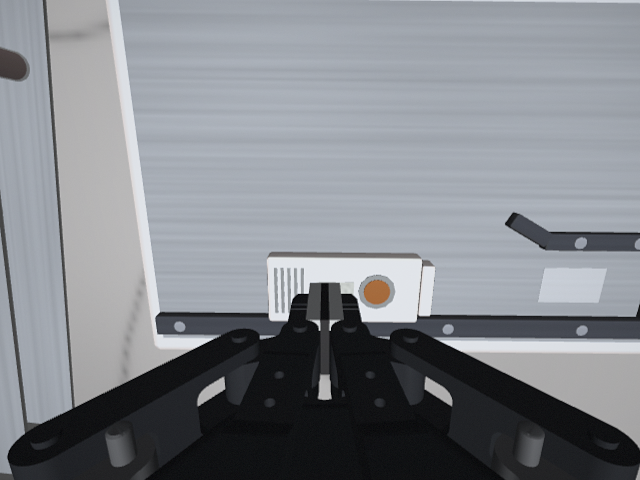

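Flat against the rail now: rail edge at v≈318, cartridge edge parallel to it, nose at u≈433, well before the lip at 510. Next, seat it firmly and slide along.

```bash
python3 -m inch '[-1,-0.1,0,0,0,-1,0,0,0,0,-1,-0.01,0.2,0,0,-1,-0.01,0.3,0,0,-1,-0.01,0.35,0,0,-1,-0.01,0.35,0,0,-1,-0.01,0.35,0,0,-1,-0.01,0.35,0,0,-1,-0.01,0.35,0,0,-1,-0.01,0.35,0,0,-1,-0.01,0.35,0,0,-1,-0.01,0.35,0,0,-1,0,0,0,0]'
python3 - <<'E'
from h import *
d=grab('wrist','w4.png')
E
```

```text
time: 10.4
position: [0.6197, -0.1149, 0.0362]
ee_rot: [0.024, 1.0, -0.0, -0.0]
ft_force: [-1.7, 0.4, 6.4]
width: -0.001
gripper_force: 3.4
```

View pics/w4.png

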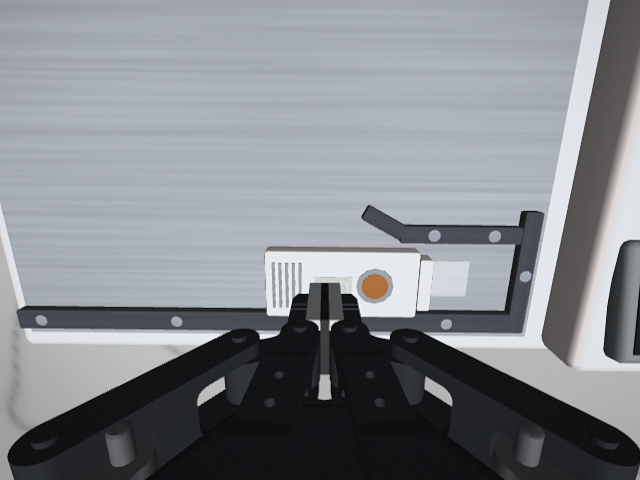

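The cartridge is entering the pocket flush to the rail; the nose at u≈432 has about 37 mm to go to the stop at u≈508.

```bash
python3 -m inch '[-1,-0.01,0.3,0,0,-1,-0.01,0.3,0,0,-1,-0.01,0.3,0,0,-1,-0.01,0.3,0,0,-1,-0.01,0.3,0,0,-1,-0.01,0.15,0,0,-1,-0.01,0.15,0,0,-1,-0.01,0.1,0,0,-1,-0.01,0.1,0,0,-1,0,0,0,0,-1,0,0,0,0]'
python3 - <<'E'
from h import *
d=grab('wrist','w5.png')
E
```

```text
time: 11.82
position: [0.6233, -0.0761, 0.0362]
ee_rot: [0.024, 1.0, -0.001, -0.0]
ft_force: [-2.4, -0.9, 7.1]
width: -0.003
gripper_force: 3.2
```

View pics/w5.png

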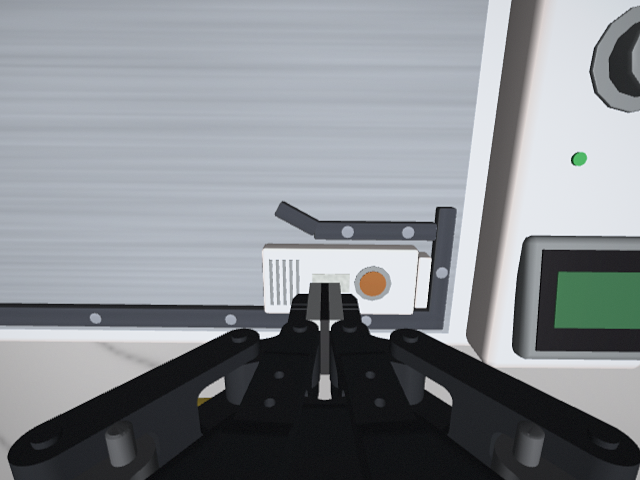

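It's nearly or just at the stop. I'll push a little further, so the tip slips once the cartridge is home, then press towards the rail.

```bash
python3 -m inch '[-1,0,0.1,0,0,-1,0,0.1,0,0,-1,0,0.1,0,0,-1,0,0,0,0]'; python3 -m inch '[-1,0,0.1,0,0,-1,0,0.1,0,0,-1,0,0.1,0,0,-1,-0.1,0,0,0,-1,-0.05,0,0,0,-1,0,0,0,0,-1,0,0,0,0]'
python3 - <<'E'
from h import *
d=grab('wrist','w6.png')
E
```

```text
time: 12.38
position: [0.6247, -0.0698, 0.0362]
ee_rot: [0.024, 1.0, -0.001, 0.001]
ft_force: [-0.4, -0.9, 6.1]
width: -0.003
gripper_force: 2.8
time: 13.25
position: [0.6266, -0.0634, 0.0362]
ee_rot: [0.024, 1.0, -0.0, -0.0]
ft_force: [-3.0, -0.9, 7.8]
width: 0.003
gripper_force: 4.1
```

View pics/w6.png

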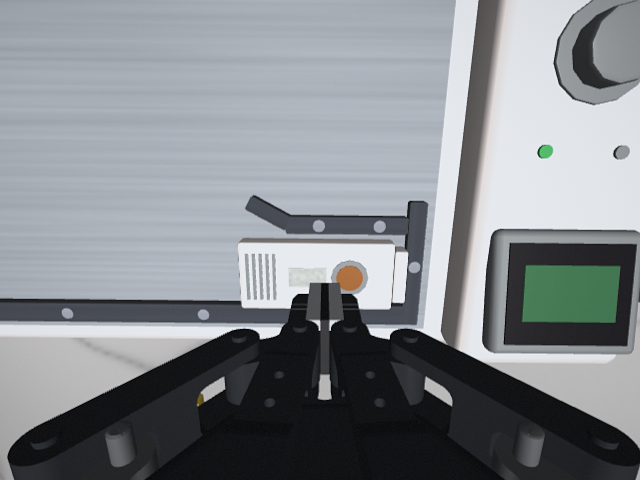

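The tip slid over the cartridge by about 10 mm, so it is home: nose on the stop and flush with the rail. I'll lift off and go over the key.

```bash
python3 -m inch '[-1,0,0,-0.2,0,-1,0,0,-0.8,0,-1,0,0,-1,0,-1,0,0,-1,0,-1,0,0,-1,0,-1,0.8,0.8,0,0,-1,0.8,0.8,0,0,-1,0.8,0.8,0,0,-1,0.8,0.8,0,0,-1,0.8,0.8,0,0,-1,0.93,0.6,0,0,-1,0,0,0,0,-1,0,0,0,0]'
python3 - <<'E'
from h import *
d=grab('wrist','w7.png')
ex=np.array([1,-.0575]);ex/=np.hypot(*ex);ey=np.array([-ex[1],ex[0]])
g=cv2.cvtColor(d['img'],cv2.COLOR_RGB2GRAY)
c=cv2.HoughCircles(g,cv2.HOUGH_GRADIENT,1,60,param1=100,param2=25,minRadius=12,maxRadius=60)
print(c)
for q in (c[0][:5] if c is not None else []): print(q,ray(d,q[0],q[1],.061)[:2])
E
```

```text
time: 14.92
position: [0.5342, 0.0331, 0.1163]
ee_rot: [0.024, 1.0, -0.0, 0.001]
ft_force: [0.9, -0.6, 0.1]
width: 0.003
gripper_force: 0.0
[[[508.5 225.5  52.7]
  [330.5 251.5  24.5]
  [204.5  97.5  22.4]
  [470.5 307.5  26.6]
  [193.5 351.5  30.2]]]
[508.5 225.5  52.7] [0.5170562  0.14397948]
[330.5 251.5  24.5] [0.52818506 0.03682759]
[204.5  97.5  22.4] [ 0.43760752 -0.02752494]
[470.5 307.5  26.6] [0.57017267 0.12498584]
[193.5 351.5  30.2] [ 0.59368075 -0.05765377]
```

View pics/w7.png

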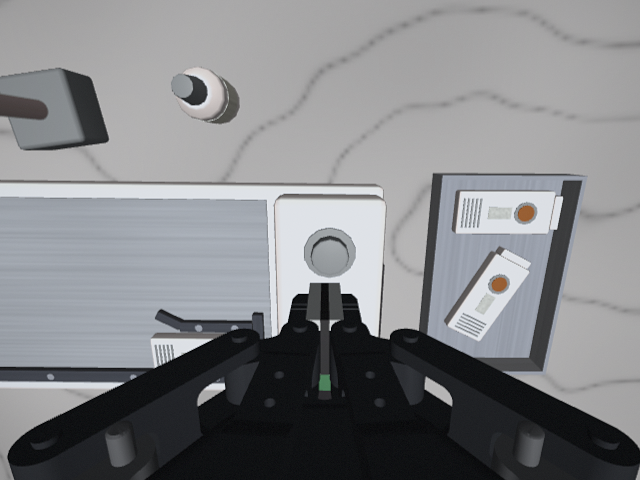

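The key top is at (330,255), i.e. about (0.531, 0.036), 3–4 mm from the tool. I'll correct and press.

```bash
python3 -m inch '[-1,0.15,0.1,0.6,0,-1,0,0,0.8,0,-1,0,0,0.8,0,-1,0,0,0.4,0,-1,0,0,0.2,0,-1,0,0,0.1,0,-1,0,0,0,0,-1,0,0,0,0]'; python3 -m inch '[-1,0,0,0.1,0,-1,0,0,0,0,-1,0,0,0,0]'
```

```text
time: 15.98
position: [0.5303, 0.0359, 0.0578]
ee_rot: [0.024, 1.0, 0.0, 0.0]
ft_force: [-0.9, 0.1, 2.1]
width: -0.002
gripper_force: 1.4
time: 16.35
position: [0.5306, 0.0359, 0.0561]
ee_rot: [0.024, 1.0, 0.0, 0.0]
ft_force: [-2.9, -0.1, 6.4]
width: 0.004
gripper_force: 3.4
```

```bash
python3 -m inch '[-1,0,0,0.1,0,-1,0,0,0,0,-1,0,0,0,0]'; python3 -m inch '[-1,0,0,-0.3,0,-1,0,0,-0.8,0,-1,0,0,-1,0,-1,0,0,-1,0,-1,0,0,-1,0,-1,1,0.3,-1,0,-1,1,0.5,-0.5,0,-1,1,0.5,0,0,-1,1,0.5,0,0,-1,1,0.5,0,0,-1,1,0.5,0,0,-1,0,0,0,0,-1,0,0,0,0]'
python3 - <<'E'
from h import *
d=grab('top','t2.png')
cv2.imwrite('pics/crop2.png',cv2.resize(d['img'][205:325,280:490,::-1],None,fx=3.8,fy=3.8,interpolation=cv2.INTER_CUBIC))
E
```

```text
time: 16.73
position: [0.5306, 0.0359, 0.0559]
ee_rot: [0.024, 1.0, 0.001, 0.0]
ft_force: [-7.1, 0.2, 19.0]
width: -0.001
gripper_force: 9.1
time: 18.35
position: [0.4141, 0.0974, 0.1659]
ee_rot: [0.024, 1.0, 0.0, 0.001]
ft_force: [-0.4, 0.7, 1.2]
width: -0.006
gripper_force: 0.0
```

View pics/crop2.png

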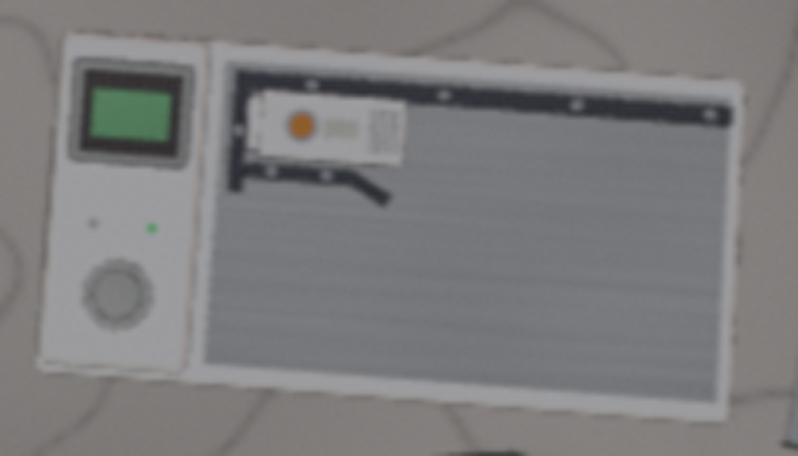

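The cartridge is home: nose at the stop (248,120), flush with the rail. The key bottomed out (19 N at its hard stop) and was released, and the arm is clear.

```bash
python3 -c "
from workcell import robot
print(robot.hand_in())"
```

```text
the job is handed in; nothing more can be done
None
```

The cartridge was pressed flat against the rail and slid home to the end stop, the start key was pressed all the way down and released, and the job was handed in at about 18.5 s; no verdict came back.

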